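Index the rotary specimen table

TASK

Without gripping or lifting anything, push the dial of the rotary specimen table round with your fingertips, gently against its upright pegs, until the index mark on the dial lines up with the one long arrow line of the fixed scale ring. The concrete specimen must stay seated in the middle of the dial, and the things standing around must be left alone.

Things in the scene. Friction and masses are not known exactly. Their poses are not given: they have to be found in the camera images.
- stage_base: the round grey base of the rotary specimen table, fixed to the bench, 224 mm across and 16 mm high, with three small lugs (12 mm radius, 10 mm high) that reach out to 124 mm from the middle; origin at the centre of its underside, on the dial's vertical turning axis. A big fixed glass vessel, over 200 mm high, stands close behind it to the left, so there is most room for the hand over the half of the dial nearer the robot and to the right
- dial (a joint): turning angle of the steel dial (171 mm across, top 22 mm above the bench) about the vertical axis through the middle of the base; rad, grows counter-clockwise as seen from above. It can be turned either way as far as needed (its stops are at -3.6 and 9.9 rad and it starts between 1.8 and 4.4). It has steady friction, about 0.2 Nm (a push of about 3 N on a peg moves it), no spring, and stays where it is left
- index_mark (a point): outer end of the dial's only line, the index mark: a black radial line 30 mm long and 2.6 mm wide on the dial's top, which turns with the dial; the point lies 86.5 mm from the turning axis, 22 mm above the bench
- target_line (a point): inner end of the target line: the only long line of the fixed aluminium scale ring round the dial (ring 173 to 220 mm across, top 20 mm above the bench), black, 21.5 mm long with an arrowhead at its outer end; all other lines of the ring are short (6 mm, every 10 degrees). The point lies 86.5 mm from the turning axis, 22 mm above the bench; the dial is set when the index mark's point is here
- dial_center (a point): middle of the thin black rubber pad (103 mm across, 2 mm thick) on the dial, on the turning axis, 24 mm above the bench; x and y axes turn with the dial, z up
- peg_1 (a point): top centre of one of the four equal upright dark steel finger pegs of the dial: 12 mm thick, 17 mm at the foot below 5 mm, tops 60 mm above the bench (38 mm above the dial), 73 mm from the turning axis, 90 degrees apart; this one is 135 degrees clockwise from the index mark as seen from above
- peg_2 (a point): the same of the next peg, 45 degrees clockwise from the index mark
- peg_3 (a point): the same of the next peg, 45 degrees counter-clockwise from the index mark
- peg_4 (a point): the same of the next peg, 135 degrees counter-clockwise from the index mark
- specimen: grey concrete disc, 100 mm across and 51 mm high, 0.93 kg, loose on the rubber pad in the middle of the dial, its top 75 mm above the bench; origin at the centre of its underside, z up; it turns with the dial, and 17 mm are free between it and each peg
- spare_specimen: bystander: another concrete disc of 100 x 51 mm standing on the bench, to the right of the table; origin at the centre of its underside
- timer: bystander: small white lab timer, 66 x 66 x 19 mm, lying on the bench to the left of the table; origin at the centre of its underside
- hex_stopper: bystander: translucent plastic stopper with a hexagonal head, 42 x 48 x 42 mm, standing on the bench to the left of the table; origin at the centre of its underside

How it is judged:
By the outcome, as a careful person would: the job done as asked, in the order asked, and still so for the second after the job is handed in, with the robot touching nothing.
It also fails if it takes over 72 s, if anything falls off the work surface, if the arm or the gripper's body presses on something with over 40 N, if the wrist force passes 120 N, or if a joint passes its speed limit or range.

ROBOT

A 7-joint arm with a two-finger parallel gripper is mounted at the origin on a cart in front of the work surface, level with it; the furniture and walls round the work are solid. World frame = base frame: x ahead of the robot, y to its left, z up, the work surface at z = 0. Lengths are in m, angles in rad, forces in N, time in s.
With the tool pointing down it reaches from about 0.425 to 0.925 m from the base axis. Payload 6.8 kg.
Tool frame: the origin (TCP) lies on the centre line of the jaws, within the pads' length; the fingertips stand 14 mm ahead of it and the grasp point (between the pads) lies 5 mm behind it (r.nose_length is the distance from the TCP to the fingertips, in m); z points along the fingers, y is the direction in which the jaws open and shut (so a half turn about z gives the same grasp; the last joint's range is limited). The gripper opens to 85 mm and grips with 20 to 120 N. Pads are 22 mm wide; open, the fingers measure 114 mm over their backs; the gripper's body (76 mm by 85 mm) begins 54 mm behind the grasp point. The pads swing forward as they close: fully open they stand 13 mm farther back than shut.
Start: joints at [1.023, 0.477, 0.022, 1.555, -0.011, 1.109, -0.083], TCP at [0.287, -0.611, 0.245] pointing down, gripper open.
Joint ranges: [-2.96, 2.96], [-0.34, 2.1], [-1.41, 1.46], [0.24, 2.44], [-1.37, 4.51], [0.17, 1.92], [-2.96, 2.96]. Speed limits (rad/s): [2.39, 2.39, 3.14, 3.14, 3.14, 3.14, 3.14].

INTERFACE

Orientations are given as a rotation vector (axis times angle).
In Python, from bench import r, imaging, look_for, outline_of gives the robot as it stands. The module is installed in compiled form; this text tells all that it offers.
- The arm moves only by the tool carry_out, never from a script. Its arguments are lists of equal length, an entry for each row: "offset": the shift along the tool's x, y, z as a fraction of full scale, a list of three; "turn": the turn, a rotation vector about the tool's x, y, z as a fraction of full scale, a list of three. A call has 1 to 8 rows; each row is the pose to reach, as a shift and turn from the pose commanded when the call began, along the tool's axes at that moment; what a row does not reach only later rows make up. Full scale, the value 1, is 0.5 m for a shift and 1.5 rad for a turn. A row lasts 1/10 s, in which the tool goes at most 50 mm and 8.59 degrees, less where a joint would pass 70% of its speed; a pose out of reach is approached as far as the arm can. A call with a number of a shift or a turn outside -1 to 1 is refused whole. A call with a gripper value outside its range is refused whole. "hand" is the closure, from 0 (fully open) to 1 (shut), set as the call begins (left out, the last holds). The fingers move at their own pace and stop on an object; "force" is the grip in N (left out, the last holds). Time passes only in rows, so rows that repeat a pose let the fingers close. It gives the time, the measured TCP pose, the force and the opening at its end, in the units of the state.
- r.get_obs(): the state, without advancing time (a new reading comes with each control period).
- imaging.grab_frame(name): name is "scene" or "top" or "wrist"; returns a dict with "pixels" (420x560x3 uint8, red, green, blue), "fx", "fy", "cx", "cy" (pixels), "k1" (the pictures are not rectified: a ray, as slopes to the right and down, at radius r is drawn at 1 + k1 r^2 times it, then the intrinsics apply), "R" (3x3) and "t" (3): a world point X has camera coordinates R X + t. Camera axes: x right, y down, z forward; pixel columns grow to the right and rows downward; lengths in m; the calibration is good to about 2 mm. A picture is of the moment at which its call begins. There is no depth.
- r.hand_in(): hands the job in, once; it reports no verdict.
Trained networks look in the newest picture that a camera, given by its name, has taken for a name from the list of things; names that differ only in an ending like _2 or _b are one class to them, and where a whole thing is asked for, a point or a joint stands for the part that bears it (a point fixed in the world has none). Each returns a list of dicts, best first, with "score" (0 to 1); they miss things now and then, are a little off and sometimes report something else, mostly with a low value. They report only what shows in the picture. A call takes as long as a camera call.
- look_for(query, camera): "xyz" ([x, y, z] in m, in the coordinates of the camera as it stood for that picture, good to about 4 mm: the middle of the surface that is visible of it).
- outline_of(query, camera): "region" (420x560 bool, what is visible of it).
The state is a dict: "clock": time; "joints": joint angles; "qvel": joint speeds; "tau": joint torques, N m; "tcp_pos": TCP position; "orientation": TCP orientation; "contact_force": force on the tool from outside, world axes, zero at the start; "moment": the same for the moment, N m; "grip_width": finger opening in m.
Only numpy, scipy, OpenCV 4.12 (cv2) and the standard library are available. Lean on these libraries where they do the work, as an engineer would, in place of code of your own. Each camera call takes 0.05 s, during which the arm holds its last target. There are 200 camera calls.

## Working session

There is one attempt and no reset: what is moved stays moved. The work goes in short steps, Python scripts to look and compute and a tool call to move; the robot and the scene stay as the last step left them, time stands still between calls to the robot, and variables do not carry over. Pictures are saved under pics/ and viewed, about 8 in all and at most 12, crops included, and the job is handed in when it is done.

Besides the shell and the picture viewer there is one more tool, called after "Request:" as name(argument=value, ...) on one line, values as JSON. carry_out: Moves the arm, as the interface text tells. Shift numbers are shares of 0.5 m and turn numbers shares of 1.5 rad, none past 1 either way. Its arguments: {"type":"object","properties":{"offset":{"type":"array","items":{"type":"array","items":{"type":"number","minimum":-1,"maximum":1}}},"turn":{"type":"array","items":{"type":"array","items":{"type":"number","minimum":-1,"maximum":1}}},"hand":{"type":"number"},"force":{"type":"number"}},"required":["offset","turn"]}

```bash
mkdir -p pics; cat > h.py <<'E'
import numpy as np, cv2
from bench import r, imaging, look_for, outline_of
def grab(n, save=None):
    f=imaging.grab_frame(n)
    if save: cv2.imwrite(f'pics/{save}.png', cv2.cvtColor(f['pixels'],cv2.COLOR_RGB2BGR))
    return f
def proj(f,X):
    c=np.atleast_2d(X)@np.array(f['R']).T+f['t']; s=c[:,:2]/c[:,2:]
    s=s*(1+f['k1']*(s**2).sum(1,keepdims=True))
    return s*[f['fx'],f['fy']]+[f['cx'],f['cy']]
def ray(f,uv,z):
    d=(np.atleast_2d(uv)-[f['cx'],f['cy']])/[f['fx'],f['fy']]; s=d.copy()
    for _ in range(20): s=d/(1+f['k1']*(s**2).sum(1,keepdims=True))
    R=np.array(f['R']);o=-R.T@f['t']; w=np.c_[s,np.ones(len(s))]@R
    return o+w*((z-o[2])/w[:,2])[:,None]
def world(f,x): return np.array(f['R']).T@(np.array(x)-f['t'])
E
python3 - <<'E'
from h import *
np.set_printoptions(precision=4,suppress=True)
print(r.get_obs(), r.nose_length)
for n in ['scene','top']:
    f=grab(n,n+'0'); print(n,'cam at',-np.array(f['R']).T@f['t'])
    for q in ['stage_base','dial','index_mark','target_line','dial_center','peg_1','specimen','spare_specimen','timer','hex_stopper']:
        try: print(q,[(round(d['score'],2),world(f,d['xyz']).round(3)) for d in look_for(q,n)[:5]])
        except Exception as e: print(q,e)
E
```

```text
{'clock': 0.0, 'joints': array([ 1.0229,  0.4778,  0.0223,  1.5564, -0.0115,  1.1093, -0.0831]), 'qvel': array([ 0.0001, -0.0004, -0.0007,  0.0001,  0.0003,  0.0007, -0.0009]), 'tau': array([  0.0002, -59.6458,   1.6082, -28.1198,   0.0126,   0.0094,
         0.0001]), 'tcp_pos': array([ 0.2872, -0.6103,  0.2443]), 'orientation': array([-3.0643, -0.6849,  0.0008]), 'contact_force': array([0.372 , 0.2256, 0.5368]), 'moment': array([-0.0047, -0.0126, -0.0704]), 'grip_width': 0.08530531706195583} 0.014
scene cam at [0.132  0.282  0.5885]
stage_base [(0.66, array([ 0.487, -0.247,  0.019])), (0.17, array([ 0.488, -0.254,  0.024]))]
dial [(0.86, array([ 0.495, -0.255,  0.024]))]
index_mark [(0.74, array([ 0.494, -0.251,  0.021]))]
target_line [(0.83, array([ 0.488, -0.25 ,  0.021]))]
dial_center [(0.93, array([ 0.494, -0.254,  0.016]))]
peg_1 [(0.69, array([ 0.493, -0.253,  0.021]))]
specimen [(0.91, array([ 0.516, -0.283,  0.075])), (0.29, array([ 0.548, -0.016,  0.016]))]
spare_specimen [(0.63, array([ 0.468, -0.486,  0.056])), (0.45, array([ 0.546, -0.015,  0.015]))]
timer [(0.6, array([ 0.436, -0.017,  0.014]))]
hex_stopper [(0.76, array([ 0.545, -0.013,  0.014])), (0.3, array([ 0.49 , -0.25 ,  0.023]))]
top cam at [ 0.4682 -0.2658  1.0234]
stage_base [(0.92, array([ 0.521, -0.296,  0.019]))]
dial [(0.89, array([ 0.527, -0.293,  0.024]))]
index_mark [(0.74, array([ 0.525, -0.294,  0.022]))]
target_line [(0.72, array([ 0.529, -0.297,  0.023]))]
dial_center [(0.64, array([ 0.526, -0.291,  0.024]))]
peg_1 [(0.62, array([ 0.523, -0.297,  0.023]))]
specimen [(0.56, array([ 0.527, -0.299,  0.075]))]
spare_specimen [(0.7, array([ 0.476, -0.509,  0.053]))]
timer [(0.6, array([ 0.446, -0.028,  0.021]))]
hex_stopper [(0.55, array([ 0.551, -0.028,  0.01 ]))]
```

```bash
cat >> h.py <<'E'
C=np.array([0.526,-0.295])
def ortho(f,z=0.022,c=C,half=0.15,px=560):
    # rows: +x up, cols: +y left (as seen from above)
    g=(np.arange(px)+.5)/px*2*half-half
    X=np.stack(np.broadcast_arrays(c[0]-g[:,None],c[1]-g[None,:],z),-1).reshape(-1,3)
    m=proj(f,X).reshape(px,px,2).astype(np.float32)
    return cv2.remap(f['pixels'],m[...,0],m[...,1],cv2.INTER_CUBIC)[...,::-1]
E
python3 - <<'E'
from h import *
f=grab('top'); cv2.imwrite('pics/o1.png',ortho(f))
f=grab('scene'); cv2.imwrite('pics/o2.png',ortho(f))
E
```

```text
(no output)
```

View pics/top0.png

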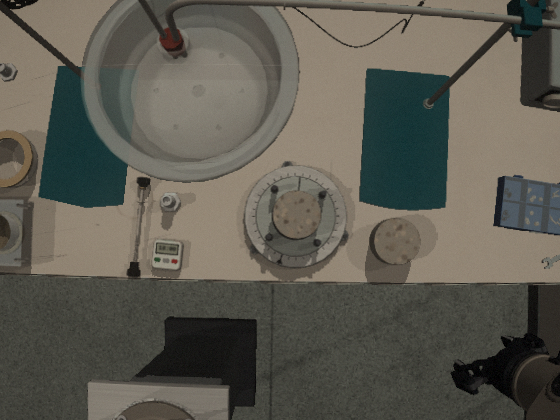

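View pics/o1.png

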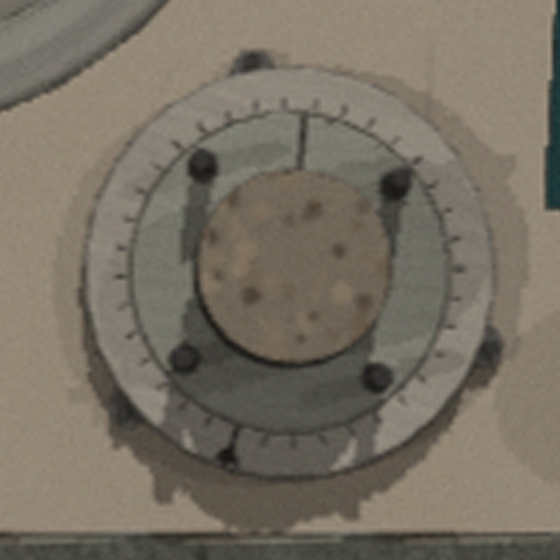

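Top view: dial centre at ortho (291,273), i.e. about (0.530,-0.301). The index end is at (306,114), about -5°. The arrow line runs (238,432)–(228,457), about 161°. The pegs are at roughly -50, 40, 130 and -140°. It needs about +167° CCW: two strokes with closed fingers behind the pegs on the near/right side.

```bash
cat >> h.py <<'E'
from scipy.spatial.transform import Rotation as Ro
D=np.array([0.530,-0.301])
def plan(wps):  # wps: (radius, phi_deg, tcp z[, yaw offset]); tool y along push direction phi+90
    o=r.get_obs(); R0=Ro.from_rotvec(o['orientation']); off=[];tn=[]
    for w in wps:
        ph=np.radians(w[1]); p=np.r_[D+w[0]*np.array([np.cos(ph),np.sin(ph)]),w[2]]
        y=np.array([-np.sin(ph),np.cos(ph),0]); z=np.array([0,0,-1.])
        R=Ro.from_matrix(np.c_[np.cross(y,z),y,z])
        off.append((R0.inv().apply(p-o['tcp_pos'])/.5).round(3).tolist()); tn.append(((R0.inv()*R).as_rotvec()/1.5).round(3).tolist())
    print('"offset":',off,'\n"turn":',tn); print(o['clock'],o['tcp_pos'].round(4),o['contact_force'].round(1))
E
python3 - <<'E'
from h import *
plan([(.08,190,.19)])
E
```

```text
"offset": [[0.548, -0.396, 0.111]] 
"turn": [[-0.0, 0.0, 0.177]]
1.2 [ 0.2874 -0.6108  0.2453] [ 0.3 -0.3 -0.3]
```

Request:
carry_out(offset=[[0.548,-0.396,0.111],[0.548,-0.396,0.111],[0.548,-0.396,0.111],[0.548,-0.396,0.111],[0.548,-0.396,0.111],[0.548,-0.396,0.111],[0.548,-0.396,0.111],[0.548,-0.396,0.111]], turn=[[0,0,0.177],[0,0,0.177],[0,0,0.177],[0,0,0.177],[0,0,0.177],[0,0,0.177],[0,0,0.177],[0,0,0.177]], hand=1, force=20)

```text
clock: 2.0
tcp_pos: [0.4545, -0.3079, 0.1891]
orientation: [-3.125, -0.289, -0.001]
contact_force: [0.4, -0.9, 0.6]
grip_width: -0.0003
```

```bash
python3 - <<'E'
from h import *
print(r.get_obs()['grip_width'])
plan([(.08,190,.19),(.08,190,.09),(.08,190,.05)])
f=grab('top');a=ortho(f,c=np.array([.5,-.3]));f=grab('wrist');cv2.imwrite('pics/w1.png',f['pixels'][...,::-1])
f=grab('scene');cv2.imwrite('pics/s1.png',f['pixels'][...,::-1])
E
```

```text
-0.0003312439526933793
"offset": [[-0.009, 0.013, -0.002], [-0.009, 0.013, 0.198], [-0.009, 0.013, 0.278]] 
"turn": [[-0.002, -0.001, 0.007], [-0.002, -0.001, 0.007], [-0.002, -0.001, 0.007]]
2.0 [ 0.4545 -0.3079  0.1891] [ 0.4 -0.9  0.6]
```

View pics/s1.png

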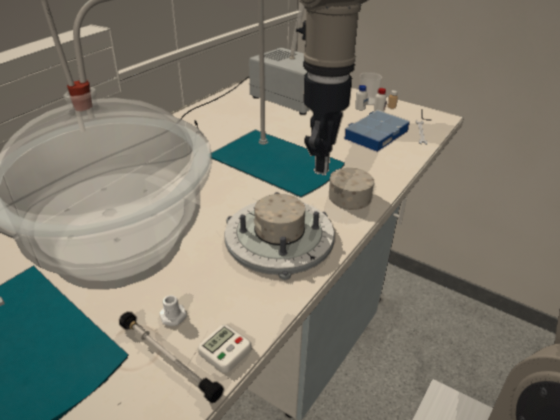

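```bash
python3 - <<'E'
from h import *
o=r.get_obs()
T=Ro.from_rotvec(o['orientation']).apply([0,0,.014])+o['tcp_pos']
f=grab('scene'); print('scene tip',proj(f,T),'ctr',proj(f,[*D,.022]),'spec top',proj(f,[*D,.075]))
f=grab('top'); print('top tip',proj(f,T), 'ctr',proj(f,[*D,.022]))
g=f['pixels'][120:300,180:420,::-1]; g=cv2.resize(g,None,fx=2.5,fy=2.5,interpolation=cv2.INTER_CUBIC)
cv2.imwrite('pics/t1.png',g)
E
```

```text
scene tip [[321.81779949 171.87260843]] ctr [[279.49452033 228.07150711]] spec top [[279.7197017  206.87804181]]
top tip [[306.03408985 254.2172814 ]] ctr [[295.63092829 215.65409417]]
```

View pics/t1.png

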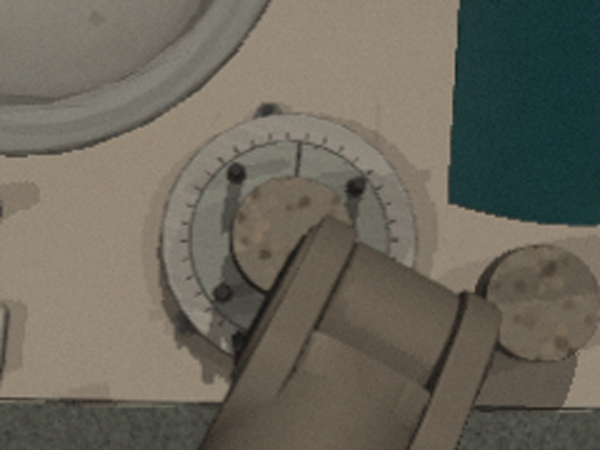

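The picture agrees with the calibration: the fingertip is where expected, at (322,172) in the scene view. Descending.

Request:
carry_out(offset=[[-0.009,0.013,-0.002],[-0.009,0.013,0.098],[-0.009,0.013,0.178],[-0.009,0.013,0.238],[-0.009,0.013,0.278],[-0.009,0.013,0.278]], turn=[[-0.002,-0.001,0.007],[-0.002,-0.001,0.007],[-0.002,-0.001,0.007],[-0.002,-0.001,0.007],[-0.002,-0.001,0.007],[-0.002,-0.001,0.007]])

```text
clock: 2.85
tcp_pos: [0.4452, -0.3225, 0.0483]
orientation: [3.131, 0.253, -0.009]
contact_force: [-0.9, 0.1, 0.7]
grip_width: -0.0
```

```bash
python3 - <<'E'
from h import *
plan([(.078,190+3*i,.05) for i in range(1,9)])
E
```

```text
"offset": [[0.019, -0.005, -0.004], [0.019, 0.003, -0.004], [0.021, 0.011, -0.004], [0.022, 0.019, -0.004], [0.024, 0.027, -0.004], [0.027, 0.035, -0.004], [0.029, 0.043, -0.004], [0.033, 0.05, -0.004]] 
"turn": [[0.0, 0.004, -0.044], [-0.0, 0.004, -0.079], [-0.0, 0.004, -0.113], [-0.0, 0.004, -0.148], [-0.0, 0.004, -0.183], [-0.0, 0.004, -0.218], [-0.001, 0.004, -0.253], [-0.001, 0.004, -0.288]]
2.85 [ 0.4452 -0.3225  0.0483] [-0.9  0.1  0.7]
```

```bash
python3 - <<'E'
from h import *
for i in range(3): grab('wrist'); print(r.get_obs()['tcp_pos'])
plan([(.078,190+3*i,.05) for i in range(1,9)])
E
```

```text
[ 0.44634618 -0.32307522  0.050017  ]
[ 0.44737943 -0.32336679  0.05118334]
[ 0.4480392  -0.32344877  0.05191558]
"offset": [[0.013, -0.008, 0.004], [0.014, 0.0, 0.004], [0.015, 0.008, 0.004], [0.017, 0.016, 0.004], [0.019, 0.024, 0.004], [0.021, 0.032, 0.004], [0.024, 0.04, 0.004], [0.027, 0.047, 0.004]] 
"turn": [[0.003, 0.0, -0.043], [0.003, 0.0, -0.078], [0.003, 0.001, -0.113], [0.003, 0.001, -0.148], [0.003, 0.001, -0.183], [0.003, 0.001, -0.218], [0.003, 0.001, -0.252], [0.003, 0.001, -0.287]]
3.0 [ 0.448  -0.3234  0.0519] [0.5 0.3 0.4]
```

Request:
carry_out(offset=[[0.013,-0.008,0.004],[0.014,0.0,0.004],[0.015,0.008,0.004],[0.017,0.016,0.004],[0.019,0.024,0.004],[0.021,0.032,0.004],[0.024,0.04,0.004],[0.027,0.047,0.004]], turn=[[0,0,-0.043],[0,0,-0.078],[0,0,-0.113],[0,0,-0.148],[0,0,-0.183],[0,0,-0.218],[0,0,-0.252],[0,0,-0.287]])

```text
clock: 3.8
tcp_pos: [0.4655, -0.3432, 0.0507]
orientation: [2.999, 0.922, -0.001]
contact_force: [-1.9, 2.3, 1.5]
grip_width: 0.0002
```

```bash
cat >> h.py <<'E'
def settle(n=4):
    for i in range(n): f=grab('top')
    o=r.get_obs(); d=o['tcp_pos'][:2]-D
    print('r,phi',np.hypot(*d).round(4),np.degrees(np.arctan2(d[1],d[0])).round(1)%360,'force',o['contact_force'].round(1)); return f
E
python3 - <<'E'
from h import *
f=settle()
plan([(.078,214+4*i,.05) for i in range(1,9)])
g=np.hstack([ortho(f,half=.11,px=400),ortho(grab('scene'),half=.11,px=400)]); cv2.imwrite('pics/c1.png',g)
E
```

```text
r,phi 0.0776 213.6 force [-0.3 -0.7 -0.5]
"offset": [[-0.0, 0.012, 0.0], [0.001, 0.023, 0.0], [0.003, 0.034, 0.0], [0.005, 0.044, 0.0], [0.009, 0.054, 0.0], [0.013, 0.065, 0.0], [0.017, 0.074, 0.0], [0.023, 0.084, 0.001]] 
"turn": [[0.003, 0.001, -0.047], [0.003, 0.001, -0.094], [0.003, 0.002, -0.14], [0.003, 0.002, -0.187], [0.003, 0.002, -0.233], [0.003, 0.002, -0.28], [0.003, 0.002, -0.326], [0.002, 0.002, -0.373]]
4.0 [ 0.4654 -0.3439  0.0501] [-0.3 -0.7 -0.5]
```

View pics/c1.png

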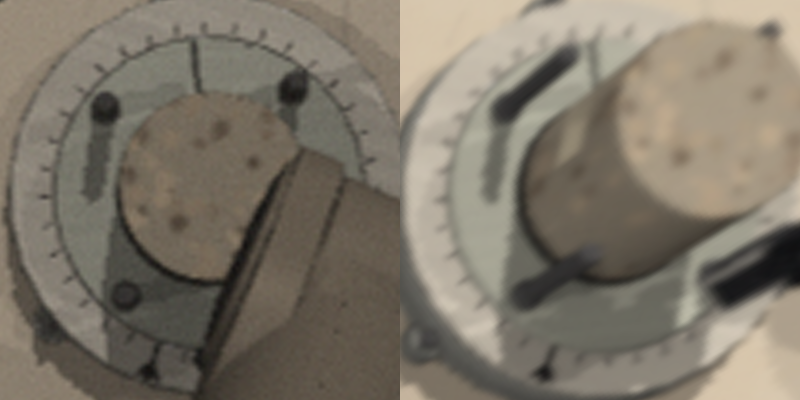

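Contact works: the index moved to about +6° with the finger at φ=213.6. The finger-to-peg lag is 17.4°, and the forces are small. Continuing.

Request:
carry_out(offset=[[0,0.012,0],[0.001,0.023,0],[0.003,0.034,0],[0.005,0.044,0],[0.009,0.054,0],[0.013,0.065,0],[0.017,0.074,0],[0.023,0.084,0]], turn=[[0,0,-0.047],[0,0,-0.094],[0,0,-0.14],[0,0,-0.187],[0,0,-0.233],[0,0,-0.28],[0,0,-0.326],[0,0,-0.373]])

```text
clock: 4.85
tcp_pos: [0.4966, -0.3715, 0.0489]
orientation: [2.632, 1.715, -0.007]
contact_force: [-3.1, 1.1, 0.5]
grip_width: -0.0002
```

```bash
python3 - <<'E'
from h import *
f=settle()
plan([(.078,246+4*i,.05) for i in range(1,9)])
E
```

```text
r,phi 0.0778 245.5 force [-0.  -0.4 -0.5]
"offset": [[-0.0, 0.012, -0.002], [0.001, 0.023, -0.002], [0.003, 0.034, -0.002], [0.006, 0.044, -0.002], [0.009, 0.055, -0.002], [0.013, 0.065, -0.002], [0.018, 0.075, -0.002], [0.023, 0.084, -0.002]] 
"turn": [[0.0, 0.002, -0.047], [0.0, 0.002, -0.094], [0.0, 0.002, -0.14], [0.0, 0.002, -0.187], [-0.0, 0.002, -0.233], [-0.0, 0.002, -0.28], [-0.0, 0.002, -0.326], [-0.0, 0.002, -0.373]]
5.05 [ 0.4977 -0.3718  0.049 ] [-0.  -0.4 -0.5]
```

Request:
carry_out(offset=[[0,0.012,-0.002],[0.001,0.023,-0.002],[0.003,0.034,-0.002],[0.006,0.044,-0.002],[0.009,0.055,-0.002],[0.013,0.065,-0.002],[0.018,0.075,-0.002],[0.023,0.084,-0.002]], turn=[[0,0,-0.047],[0,0,-0.094],[0,0,-0.14],[0,0,-0.187],[0,0,-0.233],[0,0,-0.28],[0,0,-0.326],[0,0,-0.373]])

```text
clock: 5.85
tcp_pos: [0.5396, -0.3784, 0.0495]
orientation: [-2.057, -2.374, 0.008]
contact_force: [-2.8, -0.1, 0.1]
grip_width: -0.0001
```

```bash
python3 - <<'E'
from h import *
f=settle()
plan([(.078,278+4*i,.05) for i in range(1,4)]+[(.078,280,.05),(.08,276,.05),(.085,276,.1),(.085,276,.13)])
E
```

```text
r,phi 0.078 277.9 force [-0.7  0.5 -1.1]
"offset": [[0.0, 0.011, -0.0], [0.001, 0.022, -0.0], [0.003, 0.033, -0.0], [0.0, 0.006, -0.0], [-0.004, -0.005, -0.0], [-0.014, -0.006, -0.1], [-0.015, -0.006, -0.16]] 
"turn": [[-0.001, 0.002, -0.047], [-0.001, 0.002, -0.093], [-0.001, 0.002, -0.14], [-0.001, 0.002, -0.023], [-0.001, 0.002, 0.023], [-0.001, 0.002, 0.023], [-0.001, 0.002, 0.023]]
6.05 [ 0.5407 -0.3782  0.0499] [-0.7  0.5 -1.1]
```

Request:
carry_out(offset=[[0,0.011,0],[0.001,0.022,0],[0.003,0.033,0],[0,0.006,0],[-0.004,-0.005,0],[-0.008,-0.006,-0.02],[-0.014,-0.006,-0.1],[-0.015,-0.006,-0.18]], turn=[[0,0,-0.047],[0,0,-0.093],[0,0,-0.14],[0,0,-0.023],[0,0,0.023],[0,0,0.023],[0,0,0.023],[0,0,0.023]])

```text
clock: 6.85
tcp_pos: [0.5393, -0.3855, 0.1412]
orientation: [2.096, 2.339, -0.004]
contact_force: [0.5, -0.5, 0.5]
grip_width: 0.0004
```

```bash
python3 - <<'E'
from h import *
f=settle(5)
plan([(.09,270-90*i/7,.14) for i in range(1,7)]+[(.085,183,.14)])
g=np.hstack([ortho(f,half=.11,px=400),ortho(grab('scene'),half=.11,px=400)]); cv2.imwrite('pics/c2.png',g)
E
```

```text
r,phi 0.0851 276.4 force [ 0.2 -0.4 -0.9]
"offset": [[0.0, -0.059, 0.001], [0.017, -0.096, 0.001], [0.042, -0.127, 0.001], [0.074, -0.153, 0.001], [0.11, -0.17, 0.001], [0.149, -0.179, 0.001], [0.18, -0.17, 0.001]] 
"turn": [[0.0, 0.003, 0.222], [0.001, 0.003, 0.372], [0.001, 0.003, 0.521], [0.001, 0.003, 0.671], [0.001, 0.002, 0.821], [0.002, 0.002, 0.97], [0.002, 0.002, 1.085]]
7.1 [ 0.5395 -0.3855  0.1407] [ 0.2 -0.4 -0.9]
```

View pics/c2.png

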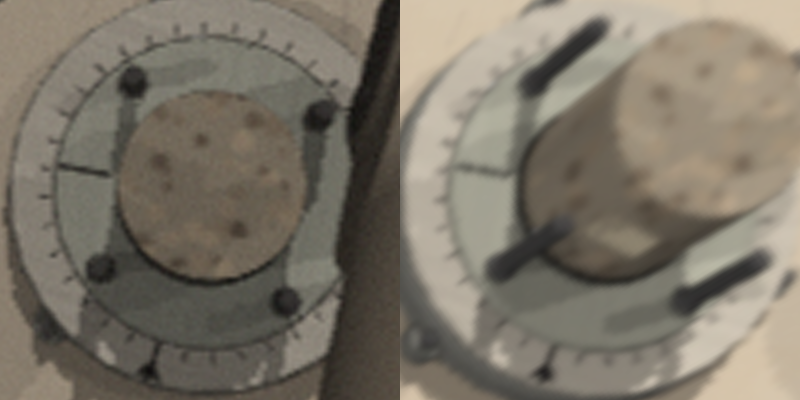

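Index is now at about 80° (line at (57,165)) and the specimen is centred. Repositioning behind peg_4.

Request:
carry_out(offset=[[0.003,-0.066,0],[0.017,-0.096,0],[0.042,-0.127,0],[0.074,-0.153,0],[0.11,-0.17,0],[0.149,-0.179,0],[0.149,-0.179,0],[0.149,-0.179,0]], turn=[[0,0,0.1],[0,0,0.2],[0,0,0.3],[0,0,0.4],[0,0,0.5],[0,0,0.6],[0,0,0.7],[0,0,0.8]])

```text
clock: 7.95
tcp_pos: [0.4413, -0.32, 0.1388]
orientation: [3.053, 0.738, -0.005]
contact_force: [-0.6, -0.1, -0.3]
grip_width: -0.0001
```

```bash
python3 - <<'E'
from h import *
f=settle(5)
plan([(.082,181,.14),(.082,181,.05)])
E
```

```text
r,phi 0.0903 192.8 force [-0.2  0.2  0.4]
"offset": [[0.028, -0.027, -0.002], [0.028, -0.027, 0.178]] 
"turn": [[0.001, 0.002, 0.31], [0.001, 0.002, 0.31]]
8.2 [ 0.4419 -0.3209  0.1392] [-0.2  0.2  0.4]
```

Request:
carry_out(offset=[[0.015,-0.015,0],[0.028,-0.027,0],[0.028,-0.027,0],[0.028,-0.027,0.03],[0.028,-0.027,0.09],[0.028,-0.027,0.14],[0.028,-0.027,0.178],[0.028,-0.027,0.178]], turn=[[0,0,0.1],[0,0,0.2],[0,0,0.31],[0,0,0.31],[0,0,0.31],[0,0,0.31],[0,0,0.31],[0,0,0.31]])

```text
clock: 9.0
tcp_pos: [0.4465, -0.302, 0.0482]
orientation: [3.141, 0.025, -0.009]
contact_force: [-1.2, 0.7, 0.4]
grip_width: -0.0002
```

```bash
python3 - <<'E'
from h import *
f=settle(5)
plan([(.078,181+4*i,.05) for i in range(1,9)])
E
```

```text
r,phi 0.081 181.8 force [ 0.4 -0.1 -0.6]
"offset": [[0.006, 0.009, 0.004], [0.008, 0.02, 0.004], [0.009, 0.03, 0.004], [0.012, 0.041, 0.004], [0.016, 0.051, 0.004], [0.02, 0.061, 0.004], [0.024, 0.071, 0.004], [0.03, 0.08, 0.004]] 
"turn": [[0.003, -0.0, -0.049], [0.003, -0.0, -0.095], [0.003, -0.0, -0.142], [0.003, -0.0, -0.188], [0.003, -0.0, -0.235], [0.003, 0.0, -0.281], [0.003, 0.0, -0.328], [0.003, 0.0, -0.375]]
9.25 [ 0.4491 -0.3035  0.0519] [ 0.4 -0.1 -0.6]
```

Request:
carry_out(offset=[[0.006,0.009,0.004],[0.008,0.02,0.004],[0.009,0.03,0.004],[0.012,0.041,0.004],[0.016,0.051,0.004],[0.02,0.061,0.004],[0.024,0.071,0.004],[0.03,0.08,0.004]], turn=[[0,0,-0.049],[0,0,-0.095],[0,0,-0.142],[0,0,-0.188],[0,0,-0.235],[0,0,-0.281],[0,0,-0.328],[0,0,-0.375]])

```text
clock: 10.05
tcp_pos: [0.4636, -0.3424, 0.0498]
orientation: [3.008, 0.897, -0.003]
contact_force: [-2.8, 2.7, 1.2]
grip_width: -0.0
```

```bash
python3 - <<'E'
from h import *
f=settle(5)
plan([(.078,213+4*i,.05) for i in range(1,9)])
E
```

```text
r,phi 0.0781 212.6 force [-0.1  0.   0.3]
"offset": [[0.001, 0.012, -0.001], [0.002, 0.023, -0.001], [0.004, 0.034, -0.001], [0.006, 0.044, -0.001], [0.01, 0.055, -0.001], [0.014, 0.065, -0.001], [0.019, 0.074, -0.001], [0.024, 0.084, -0.001]] 
"turn": [[0.002, 0.001, -0.047], [0.002, 0.002, -0.094], [0.002, 0.002, -0.14], [0.002, 0.002, -0.187], [0.002, 0.002, -0.234], [0.002, 0.002, -0.28], [0.002, 0.002, -0.327], [0.002, 0.002, -0.373]]
10.3 [ 0.4641 -0.343   0.0495] [-0.1  0.   0.3]
```

Request:
carry_out(offset=[[0.001,0.012,0],[0.002,0.023,0],[0.004,0.034,0],[0.006,0.044,0],[0.01,0.055,0],[0.014,0.065,0],[0.019,0.074,0],[0.024,0.084,0]], turn=[[0,0,-0.047],[0,0,-0.094],[0,0,-0.14],[0,0,-0.187],[0,0,-0.234],[0,0,-0.28],[0,0,-0.327],[0,0,-0.373]])

```text
clock: 11.1
tcp_pos: [0.4958, -0.371, 0.0488]
orientation: [2.647, 1.692, -0.007]
contact_force: [-2.6, 1.9, 1.1]
grip_width: 0.0002
```

```bash
python3 - <<'E'
from h import *
f=settle(5)
plan([(.078,245+4*i,.05) for i in range(1,8)])
E
```

```text
r,phi 0.078 244.7 force [-0.2 -0.2  0. ]
"offset": [[0.0, 0.012, -0.002], [0.001, 0.023, -0.002], [0.003, 0.033, -0.002], [0.006, 0.044, -0.002], [0.009, 0.054, -0.002], [0.013, 0.064, -0.002], [0.018, 0.074, -0.002]] 
"turn": [[0.0, 0.002, -0.047], [0.0, 0.002, -0.094], [0.0, 0.002, -0.14], [0.0, 0.002, -0.187], [0.0, 0.002, -0.233], [0.0, 0.002, -0.28], [-0.0, 0.002, -0.326]]
11.35 [ 0.4967 -0.3715  0.049 ] [-0.2 -0.2  0. ]
```

Going to φ=273, about 6° short of the goal, then measuring precisely.

Request:
carry_out(offset=[[0,0.012,-0.002],[0.001,0.023,-0.002],[0.003,0.033,-0.002],[0.006,0.044,-0.002],[0.009,0.054,-0.002],[0.013,0.064,-0.002],[0.018,0.074,-0.002]], turn=[[0,0,-0.047],[0,0,-0.094],[0,0,-0.14],[0,0,-0.187],[0,0,-0.233],[0,0,-0.28],[0,0,-0.326]])

```text
clock: 12.05
tcp_pos: [0.5327, -0.3791, 0.0495]
orientation: [-2.16, -2.281, 0.008]
contact_force: [-3.5, 0.9, -0.4]
grip_width: 0.0001
```

```bash
cat >> h.py <<'E'
def polar(f,lo,hi,c=D,r0=.058,r1=.108):
    a=np.radians(np.linspace(hi,lo,500)); rr=np.linspace(r1,r0,250)
    X=np.stack(np.broadcast_arrays(c[0]+rr[:,None]*np.cos(a),c[1]+rr[:,None]*np.sin(a),.021),-1).reshape(-1,3)
    m=proj(f,X).reshape(250,500,2).astype(np.float32)
    return cv2.remap(f['pixels'],m[...,0],m[...,1],cv2.INTER_CUBIC)[...,::-1]
E
python3 - <<'E'
from h import *
f=settle(5)
cv2.imwrite('pics/p1.png',np.vstack([polar(f,140,180),polar(grab('scene'),140,180)]))
E
```

```text
r,phi 0.0781 272.9 force [-0.7 -0.1 -0.4]
```

View pics/p1.png

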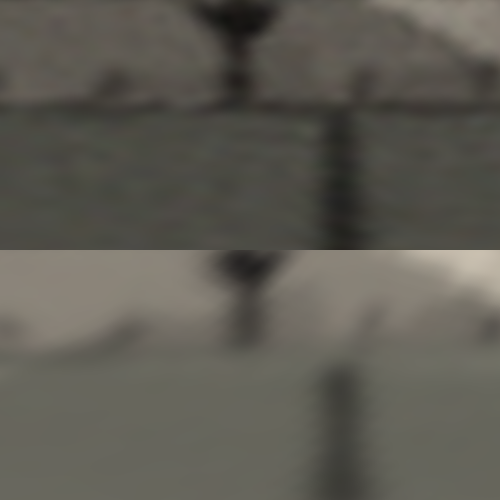

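```bash
python3 - <<'E'
from h import *
plan([(.078,272.9+x,.05) for x in (2,4,6,7)])
E
```

```text
"offset": [[0.0, 0.005, 0.0], [0.001, 0.011, 0.0], [0.001, 0.016, 0.0], [0.001, 0.019, 0.0]] 
"turn": [[-0.001, 0.002, -0.022], [-0.001, 0.002, -0.046], [-0.001, 0.002, -0.069], [-0.001, 0.002, -0.08]]
12.35 [ 0.534 -0.379  0.05 ] [-1.1 -0.1 -0.7]
```

Request:
carry_out(offset=[[0,0.005,0],[0.001,0.011,0],[0.001,0.016,0],[0.001,0.019,0],[0.001,0.019,0]], turn=[[0,0,-0.022],[0,0,-0.046],[0,0,-0.069],[0,0,-0.08],[0,0,-0.08]])

```text
clock: 12.85
tcp_pos: [0.544, -0.3777, 0.0499]
orientation: [2.018, 2.406, -0.004]
contact_force: [-1.1, -0.7, 0.9]
grip_width: -0.0
```

```bash
cat >> h.py <<'E'
def misalign(f,lo=150,hi=172,c=D):
    # darkest-column centroid just outside / inside the dial edge; +: target ahead (ccw) of index
    g=polar(f,lo,hi,c).mean(2); rr=np.linspace(.108,.058,250); a=np.linspace(hi,lo,500); out=[]
    for s in ((rr>.089)&(rr<.096),(rr>.074)&(rr<.083)):
        p=cv2.GaussianBlur(g[s].mean(0)[None].astype(np.float32),(0,0),4)[0]; w=np.clip(np.median(p)-p,0,None)
        k=w.argmax(); sl=slice(max(k-30,0),k+31); w=np.clip(w-.3*w[k],0,None); out.append((w[sl]*a[sl]).sum()/w[sl].sum())
    return np.round([*out,out[0]-out[1]],2)
E
python3 - <<'E'
from h import *
f=settle(5); s=grab('scene')
print(misalign(f),misalign(s))
cv2.imwrite('pics/p2.png',np.vstack([polar(f,150,172),polar(s,150,172)]))
E
```

```text
r,phi 0.078 280.3 force [-0.1 -0.5 -0.4]
[161.01 159.81   1.2 ] [160.24 159.84   0.4 ]
```

View pics/p2.png

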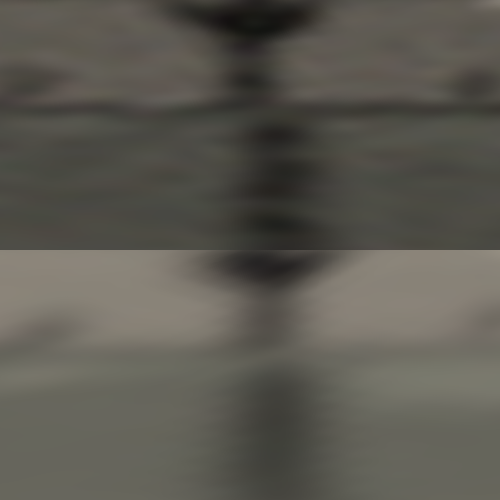

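The two views disagree: about +1.3° from the top and +0.4° from the scene camera, at roughly 2 mm per pixel. I'll back off and take a close look with the wrist camera.

```bash
python3 - <<'E'
from h import *
plan([(.08,277,.05),(.082,275,.06),(.085,275,.1),(.085,275,.2),(.11,255,.24)])
f=grab('wrist'); o=r.get_obs(); Rt=Ro.from_rotvec(o['orientation']).as_matrix()
cam=-np.array(f['R']).T@f['t']; print('cam in tool',Rt.T@(cam-o['tcp_pos']),'axes in tool (cols=cam x,y,z)\n',(Rt.T@np.array(f['R']).T).round(3),f['fx'])
E
```

```text
"offset": [[-0.004, -0.009, 0.0], [-0.007, -0.015, -0.02], [-0.014, -0.016, -0.1], [-0.014, -0.016, -0.3], [-0.045, -0.094, -0.38]] 
"turn": [[-0.001, 0.002, 0.035], [-0.0, 0.002, 0.058], [-0.0, 0.002, 0.058], [-0.0, 0.002, 0.058], [-0.0, 0.002, 0.291]]
13.15 [ 0.5439 -0.3778  0.05  ] [-1.4 -1.2  0.1]
cam in tool [ 0.08218332  0.00052401 -0.12721205] axes in tool (cols=cam x,y,z)
 [[-0.001 -0.948 -0.319]
 [ 1.    -0.001  0.   ]
 [-0.    -0.319  0.948]] 378.0934867076334
```

Request:
carry_out(offset=[[-0.004,-0.009,0],[-0.007,-0.015,-0.02],[-0.014,-0.016,-0.1],[-0.014,-0.016,-0.2],[-0.025,-0.05,-0.3],[-0.045,-0.094,-0.35],[-0.045,-0.094,-0.35]], turn=[[0,0,0.035],[0,0,0.058],[0,0,0.058],[0,0,0.1],[0,0,0.2],[0,0,0.291],[0,0,0.291]])

```text
clock: 13.9
tcp_pos: [0.5011, -0.4119, 0.2314]
orientation: [2.491, 1.894, -0.004]
contact_force: [-0.8, -0.7, 0.4]
grip_width: 0.0
```

```bash
python3 - <<'E'
from h import *
f=settle(5); print(misalign(f),misalign(grab('scene')))
plan([(.13,168,.2)])
E
```

```text
r,phi 0.1089 254.8 force [-0.2  0.6 -0.7]
[161.   159.78   1.22] [160.24 159.83   0.41]
"offset": [[0.205, -0.259, 0.047]] 
"turn": [[-0.0, 0.002, 1.013]]
14.2 [ 0.5016 -0.4062  0.2235] [-0.9  0.2 -0.2]
```

Request:
carry_out(offset=[[0.04,-0.06,0],[0.08,-0.11,0],[0.12,-0.16,0.01],[0.16,-0.21,0.02],[0.205,-0.259,0.04],[0.205,-0.259,0.047],[0.205,-0.259,0.047],[0.205,-0.259,0.047]], turn=[[0,0,0.1],[0,0,0.2],[0,0,0.3],[0,0,0.4],[0,0,0.5],[0,0,0.6],[0,0,0.7],[0,0,0.8]])

```text
clock: 15.0
tcp_pos: [0.4027, -0.2739, 0.2002]
orientation: [3.136, 0.164, -0.004]
contact_force: [-1.1, -0.1, 1.0]
grip_width: 0.0002
```

```bash
python3 - <<'E'
from h import *
f=settle(6); f=grab('wrist')
print(proj(f,[[.448,-.273,.022],[*D,.075]]), -np.array(f['R']).T@f['t'],misalign(f))
cv2.imwrite('pics/w2.png',np.hstack([cv2.resize(np.ascontiguousarray(f['pixels'][...,::-1]),(300,250)),polar(f,150,172)]))
E
```

```text
r,phi 0.1297 168.3 force [ 0.2 -0.8 -0.3]
[[284.39288564 131.63723453]
 [345.63300149  15.40878987]] [ 0.48478515 -0.26482687  0.32787896] [159.7  158.5    1.21]
```

View pics/w2.png

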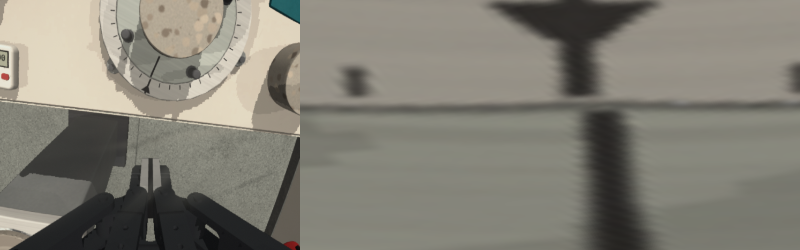

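Wrist view: target at col 278 and index at col 302 give about 1.1° still to go, and the top view agrees. I'll go back behind peg_4 and nudge it.

Request:
carry_out(offset=[[0.05,0.04,0],[0.05,0.09,0],[0.03,0.14,0],[0,0.19,0],[-0.03,0.23,0],[-0.05,0.25,0],[-0.05,0.25,0],[-0.05,0.25,0]], turn=[[0,0,-0.1],[0,0,-0.2],[0,0,-0.3],[0,0,-0.4],[0,0,-0.5],[0,0,-0.6],[0,0,-0.7],[0,0,-0.8]])

```text
clock: 16.15
tcp_pos: [0.3909, -0.4028, 0.2014]
orientation: [2.486, 1.918, -0.004]
contact_force: [0.8, -0.7, 0.0]
grip_width: 0.0003
```

```bash
python3 - <<'E'
from h import *
settle(6)
plan([(.08,272,.2),(.08,272,.05)])
E
```

```text
r,phi 0.1714 216.1 force [ 0.1 -0.5  0.2]
"offset": [[0.115, 0.262, 0.003], [0.116, 0.262, 0.303]] 
"turn": [[-0.0, 0.002, -0.2], [-0.0, 0.002, -0.2]]
16.45 [ 0.3915 -0.402   0.2016] [ 0.1 -0.5  0.2]
```

Request:
carry_out(offset=[[0.04,0.09,0],[0.08,0.18,0],[0.115,0.262,0],[0.115,0.262,0],[0.115,0.262,0.08],[0.116,0.262,0.16],[0.116,0.262,0.21],[0.116,0.262,0.21]], turn=[[0,0,-0.1],[0,0,-0.2],[0,0,-0.2],[0,0,-0.2],[0,0,-0.2],[0,0,-0.2],[0,0,-0.2],[0,0,-0.2]])

```text
clock: 17.25
tcp_pos: [0.5302, -0.3791, 0.0923]
orientation: [-2.176, -2.257, 0.008]
contact_force: [-0.9, -0.9, 0.2]
grip_width: -0.0001
```

```bash
python3 - <<'E'
from h import *
settle(6)
plan([(.078,272,.05),(.078,275,.05),(.078,278,.05)])
E
```

```text
r,phi 0.0801 272.9 force [-0.7  0.7 -0.4]
"offset": [[0.005, -0.003, 0.097], [0.005, 0.005, 0.097], [0.005, 0.014, 0.097]] 
"turn": [[0.001, 0.003, 0.001], [0.001, 0.003, -0.033], [0.001, 0.003, -0.068]]
17.55 [ 0.5341 -0.381   0.0985] [-0.7  0.7 -0.4]
```

Request:
carry_out(offset=[[0,-0.003,0.05],[0.005,-0.003,0.09],[0.005,-0.003,0.097],[0.005,0.005,0.097],[0.005,0.014,0.097],[0.005,0.014,0.097]], turn=[[0,0,0],[0,0,0],[0,0,0],[0,0,-0.033],[0,0,-0.068],[0,0,-0.068]])

```text
clock: 18.15
tcp_pos: [0.5413, -0.3781, 0.0496]
orientation: [2.058, 2.368, -0.003]
contact_force: [0.5, 0.2, -0.1]
grip_width: 0.0001
```

```bash
python3 - <<'E'
from h import *
f=settle(6);print(misalign(f))
plan([(.078,x,.05) for x in (279,280,280.8,281.4)])
E
```

```text
r,phi 0.0776 277.2 force [-0.2 -0.7  0.7]
[161.01 159.74   1.27]
"offset": [[-0.001, 0.005, -0.003], [-0.001, 0.008, -0.003], [-0.001, 0.01, -0.003], [-0.001, 0.011, -0.003]] 
"turn": [[-0.001, 0.002, -0.012], [-0.001, 0.002, -0.024], [-0.001, 0.002, -0.033], [-0.001, 0.002, -0.04]]
18.45 [ 0.5397 -0.378   0.0483] [-0.2 -0.7  0.7]
```

Request:
carry_out(offset=[[-0.001,0.005,-0.003],[-0.001,0.008,-0.003],[-0.001,0.01,-0.003],[-0.001,0.0115,-0.003],[-0.001,0.0115,-0.003]], turn=[[0,0,-0.012],[0,0,-0.024],[0,0,-0.033],[0,0,-0.04],[0,0,-0.04]])

```text
clock: 18.95
tcp_pos: [0.5453, -0.3778, 0.0493]
orientation: [1.989, 2.431, -0.006]
contact_force: [-2.1, -1.0, 1.5]
grip_width: -0.0001
```

```bash
python3 - <<'E'
from h import *
f=settle(6);print(misalign(f),misalign(grab('scene')))
f=grab('wrist'); print(proj(f,[.448,-.273,.022]))
E
```

```text
r,phi 0.0783 281.4 force [-2.8 -1.6  0.9]
[161.   160.68   0.32] [160.24 160.89  -0.65]
[[ 81.48939283 -20.25479859]]
```

The dial moved about 1°. Retreating for a last wrist-camera check.

Request:
carry_out(offset=[[-0.004,-0.009,0],[-0.007,-0.015,-0.02],[-0.014,-0.016,-0.1],[-0.014,-0.016,-0.2],[-0.025,-0.05,-0.3],[-0.045,-0.094,-0.35],[-0.045,-0.094,-0.35]], turn=[[0,0,0.035],[0,0,0.058],[0,0,0.058],[0,0,0.1],[0,0,0.2],[0,0,0.291],[0,0,0.291]])

```text
clock: 20.05
tcp_pos: [0.5041, -0.4122, 0.2307]
orientation: [2.467, 1.927, -0.004]
contact_force: [-0.4, -1.0, -0.2]
grip_width: -0.0
```

Request:
carry_out(offset=[[0.04,-0.06,0],[0.08,-0.11,0],[0.12,-0.16,0.01],[0.16,-0.21,0.02],[0.205,-0.259,0.04],[0.205,-0.259,0.047],[0.205,-0.259,0.047],[0.205,-0.259,0.047]], turn=[[0,0,0.1],[0,0,0.2],[0,0,0.3],[0,0,0.4],[0,0,0.5],[0,0,0.6],[0,0,0.7],[0,0,0.8]])

```text
clock: 20.85
tcp_pos: [0.4025, -0.277, 0.2003]
orientation: [3.133, 0.205, -0.002]
contact_force: [0.2, 0.8, 0.7]
grip_width: -0.0002
```

```bash
python3 - <<'E'
from h import *
f=settle(6); t=misalign(f); f=grab('wrist')
print(t,misalign(f))
# refine centre so both lines are radial in wrist view: scan
for dx in (-.002,0,.002):
    print(dx,[misalign(f,c=D+[dx,dy])[2] for dy in (-.003,-.0015,0,.0015,.003)])
cv2.imwrite('pics/w3.png',np.hstack([cv2.resize(np.ascontiguousarray(f['pixels'][...,::-1]),(300,250)),polar(f,150,172)]))
E
```

```text
r,phi 0.1296 169.8 force [ 0.9 -1.   0. ]
[160.88 160.71   0.18] [159.73 159.47   0.26]
-0.002 [np.float64(0.64), np.float64(0.48), np.float64(0.32), np.float64(0.15), np.float64(-0.01)]
0 [np.float64(0.6), np.float64(0.43), np.float64(0.26), np.float64(0.09), np.float64(-0.07)]
0.002 [np.float64(0.53), np.float64(0.36), np.float64(0.19), np.float64(0.03), np.float64(-0.12)]
```

View pics/w3.png

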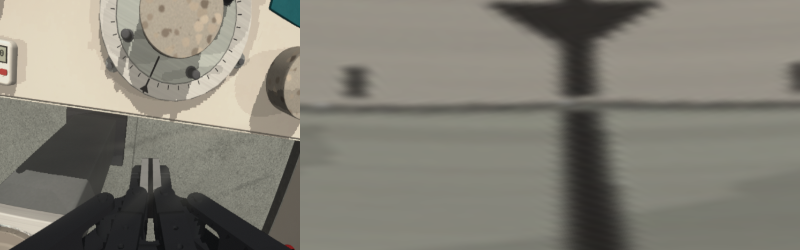

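The lines meet at the dial edge (target col 278, index col 281, about 0.1°). Checking the specimen and bystanders, then handing in.

```bash
python3 - <<'E'
from h import *
f=grab('scene')
for q in ['specimen','spare_specimen','timer','hex_stopper','dial_center']:
    d=look_for(q,'scene'); print(q,[world(f,x['xyz']).round(3) for x in d[:1]])
print(r.get_obs()['contact_force'].round(1)); print(r.hand_in())
E
```

```text
specimen [array([ 0.521, -0.284,  0.077])]
spare_specimen [array([ 0.46 , -0.484,  0.047])]
timer [array([ 0.436, -0.02 ,  0.016])]
hex_stopper [array([ 0.544, -0.017,  0.015])]
dial_center [array([ 0.495, -0.26 ,  0.018])]
[ 0.1 -0.3  0.9]
the job is handed in; nothing more can be done
None
```

I turned the dial about 167° counter-clockwise with closed fingertips, in two strokes against two different pegs and one final nudge of about 1°. The index mark now lines up with the arrow line, and I handed the job in at about 21 s.

- **Alignment:** The close wrist-camera view shows index and target lines meeting at the dial edge, about 0.1° apart by eye. The computed residuals were 0.26° from the wrist view and 0.18° from the top view.
- **Disagreement:** The oblique scene camera read about -0.65° just before I withdrew the hand. I trusted it less because its slanted view is sensitive to the 2 mm height difference between dial and ring. I did not repeat that reading at the end.
- **Specimen and bystanders:** In the pictures the specimen sits in the middle of the dial. The network positions of the specimen, timer and stopper match the start to within about 5 mm. The spare specimen read about 12 mm off its first reading, mostly in height and x. The hand never went near it at low height, so I take this as detector noise, but I did not check it separately.
- **Forces:** The contact readings stayed below about 5 N throughout, and the hand was clear of everything at hand-in.

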